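# Change the paint jars in the studio jar mixer

### The job

Change over the jars in the paint mixer: pull its red spring sleeve up, turn it so that the arms swing off the cups and let it drop back down, stand every gold (already mixed) jar upright on the blue mat, and stand every white-lidded fresh jar fully down in a cup of its own. Then pull the sleeve up again, turn it back so that its arms sit down over the cups and hold the lids, and only after that push the orange gate shut until it snaps home on its catch. Leave the water cup, the ink bottle and the black ink stone where they are.

Things in the scene. Friction and masses are not known exactly. Their poses are not given: they have to be found in the camera images.
- mixer: Jar mixer fixed on the table: white base 226 mm square, 25 mm high; grey drip walls (outer faces 116 mm from the middle, tops 68 mm up) on its +x, -x, +y sides, orange gate on its -y side. Three cups 68 mm from the middle, at 90, 210 and 330 degrees from its +x towards +y. Fixed black hub in the middle, 54 mm across, top 67 mm up, spring sleeve above it. Origin: centre of the underside, z up
- cup0 (a point): Cup 0: centre of its floor, 25 mm above the table. Round black rubber rim, 49 mm inside, 57 mm outside, 14 mm high (rim top 39 mm above the table)
- cup1 (a point): Cup 1: centre of its floor, 25 mm above the table. Round black rubber rim, 49 mm inside, 57 mm outside, 14 mm high (rim top 39 mm above the table)
- cup2 (a point): Cup 2: centre of its floor, 25 mm above the table. Round black rubber rim, 49 mm inside, 57 mm outside, 14 mm high (rim top 39 mm above the table)
- sleeve_lift (a joint): Height in m the sleeve is pulled up: 0 down, 0.022 top stop. A spring pushes it down, 6 N at 0, 11.5 N at the top. Down in a notch it cannot turn: pull it up over 12 mm (15 to 20 is good) to pass the land between the two notches; let go over the land it stays 12 mm up. With the arms over jars it rests about 1 mm up, on the lids (up to 5 mm counts as down)
- sleeve_turn (a joint): Turn of the sleeve in rad, growing anticlockwise seen from above: 0 = locked (its three arms lie over the three cups), 1.047 = released (arms midway between the cups). Stops at -0.05 and 1.097; in a notch it has about 0.1 rad of play. It turns easily
- sleeve_grip (a point): On the axis of the round red sleeve, 36 mm across, which spans 102 to 137 mm above the table when down; this point is 128 mm up then. Grip it across any diameter. Below the red part are three aluminium arms, 14 mm wide, 8 mm thick, reaching 75 mm from the axis, undersides 94 mm above the table when down
- gate (a joint): Angle of the orange gate in rad: 0 shut (a hard stop), growing to 1.6 as it swings out, away from the mixer's -y side. It stays where it is left. Between 0.08 and 0.04 a sprung roller must be passed (about 5 N at its free end); past it the gate is free to go home, within 0.025 of shut
- gate_hinge (a point): On the upright hinge line, at the gate's top, 66 mm above the table, at the mixer's (+109, -117) mm. Shut, the gate runs from here 189 mm towards the mixer's -x; it is 6 mm thick and spans 8 to 66 mm above the table. At angle a it runs from the hinge in the mixer's direction (-cos a, -sin a)
- gate_push (a point): Point on the gate's outer face, 150 mm from the hinge line and 48 mm above the table: a good place to push. The point's -y axis is the gate's outward normal, its -x axis runs to the gate's free end
- mat: Blue mat with black edge, 110 mm (its x) by 210 mm (its y), 2.5 mm thick, fixed flat on the table; origin at the centre of its underside. Gold jars go here, with their centres on the mat
- mixed1: Gold jar with gold lid, already mixed, standing in a cup under an arm at the start (one or two of them): 44 mm across, 70 mm tall, 0.1 to 0.18 kg with a heavy glass base (it does not tip easily), smooth upright cylinder all the way up (lid as wide as the body); origin at the centre of its underside, z up its axis
- mixed2: Gold jar with gold lid, already mixed, standing in a cup under an arm at the start (one or two of them): 44 mm across, 70 mm tall, 0.1 to 0.18 kg with a heavy glass base (it does not tip easily), smooth upright cylinder all the way up (lid as wide as the body); origin at the centre of its underside, z up its axis
- fresh1: Fresh red jar with white lid, standing on the table at the start (two or three of the fresh jars): 44 mm across, 70 mm tall, 0.1 to 0.18 kg with a heavy glass base (it does not tip easily), smooth upright cylinder all the way up (lid as wide as the body); origin at the centre of its underside, z up its axis
- fresh2: Fresh blue jar with white lid, standing on the table at the start (two or three of the fresh jars): 44 mm across, 70 mm tall, 0.1 to 0.18 kg with a heavy glass base (it does not tip easily), smooth upright cylinder all the way up (lid as wide as the body); origin at the centre of its underside, z up its axis
- fresh3: Fresh green jar with white lid, standing on the table at the start (two or three of the fresh jars): 44 mm across, 70 mm tall, 0.1 to 0.18 kg with a heavy glass base (it does not tip easily), smooth upright cylinder all the way up (lid as wide as the body); origin at the centre of its underside, z up its axis
- water_cup: Clear plastic cup, 70 mm across the rim, 90 mm tall; bystander, leave alone; origin at the centre of its underside
- ink: Amber ink bottle with black cap, 42 mm across, 60 mm tall; bystander, leave alone; origin at the centre of its underside
- inkstone: Black rounded ink stone, 48 mm across, 14 mm high; bystander, leave alone; origin at the centre of its underside

How it is judged:
By the outcome, as a careful person would: the job done as asked, in the order asked, and still so for the second after the job is handed in, with the robot touching nothing.
Of mixed1, mixed2 only 1 to 2 are there at a start; the rules pass over those that are not, and their reading is None.
Of fresh1, fresh2, fresh3 only 2 to 3 are there at a start; the rules pass over those that are not, and their reading is None.
At some moment in a run one of fresh1, fresh2, fresh3 may be knocked a few centimetres aside while the robot is not near it.
It also fails if it takes over 210 s, if anything falls off the work surface, if the arm or the gripper's body presses on something with over 40 N, if the wrist force passes 120 N, or if a joint passes its speed limit or range.

### The arm

A 6-joint arm with a two-finger parallel gripper is mounted at the origin on the work surface. World frame = base frame: x ahead of the robot, y to its left, z up, the work surface at z = 0. Lengths are in m, angles in rad, forces in N, time in s.
With the tool pointing down it reaches from about 0.275 to 0.85 m from the base axis. Payload 19 kg.
Tool frame: the origin (TCP) lies at the very end of the fingers, on their centre line; the grasp point (between the pads) lies 19 mm behind it; z points along the fingers, y is the line along which they close (so a half turn about z gives the same grasp; the last joint's range is limited). The gripper opens to 85 mm and grips with 20 to 120 N. Pads are 22 mm wide; open, the fingers measure 114 mm over their backs; the gripper's body (76 mm by 85 mm) begins 54 mm behind the grasp point. The pads swing forward as they close: fully open they stand 13 mm farther back than shut.
Start: joints at [-1.33, 0.15, 1.437, -0, 1.554, -0.134], TCP at [0.21, -0.535, 0.231] pointing down, gripper open.
Joint ranges: [-2.8, 2.8], [-0.68, 2.1], [0.12, 2.68], [-1.39, 4.53], [0.16, 2.79], [-2.81, 2.81]. Speed limits (rad/s): [1.89, 1.89, 2.22, 3.01, 3.01, 3.01].

### API

Orientations are given as a unit quaternion [w, x, y, z].
In Python, from cell import env, optics, order gives the robot as it stands.
- The arm moves only by the tool carry_out, never from a script. Its argument "moves" is a list of rows, each a list of 5 numbers: the gripper command: -1 is fully open, 1 is shut, values between are in proportion, then the shift along the tool's x, y, z in m, then the turn about the tool's z in rad. A call has 1 to 8 rows; each row is the pose to reach, as a shift and turn from the pose commanded when the call began, along the tool's axes at that moment; what a row does not reach only later rows make up. A row lasts 1/8 s, in which the tool goes at most 62.5 mm and 10.7 degrees, less where a joint would pass 70% of its speed; a pose out of reach is approached as far as the arm can. A call with a gripper value outside its range is refused whole. The fingers move at their own pace and stop on an object; "grip_force" is the grip in N (left out, the last holds). Time passes only in rows, so rows that repeat a pose let the fingers close. It gives the time, the measured TCP pose, the force, the opening and the grip force at its end, in the units of the state.
- env.get_obs(): the state, without advancing time (a new reading comes with each control period).
- optics.capture(name): name is "side" or "top"; returns a dict with "image" (400x640x3 uint8, red, green, blue), "intrinsics" (3x3 intrinsics, pixels), "eye" and "orientation" of the camera in the world. Camera axes: x right, y down, z forward; pixel columns grow to the right and rows downward; lengths in m; the calibration is good to about 2 mm. A picture is of the moment at which its call begins. There is no depth.
- order.finish_job(): hands the job in; it is judged then, once.
The state is a dict: "t": time; "q": joint angles; "qvel": joint speeds; "joint_torque": joint torques, N m; "ee_pos": TCP position; "ee_rot": TCP orientation; "force": force on the tool from outside, world axes, zero at the start; "ft_torque": the same for the moment, N m; "opening": opening from 0.0 (shut) to 1.0 (fully open); "gripper_force": force on a finger pad.
Only numpy, scipy, OpenCV 4.12 (cv2) and the standard library are available. Lean on these libraries where they do the work, as an engineer would, in place of code of your own. Each camera call takes 0.05 s, during which the arm holds its last target. There are 200 camera calls.

## Working session

There is one attempt and no reset: what is moved stays moved. The work goes in short steps, Python scripts to look and compute and a tool call to move; the robot and the scene stay as the last step left them, time stands still between calls to the robot, and variables do not carry over. Pictures are saved under pics/ and viewed, at most 14 in all, crops included, and the job is handed in when it is done.

Besides the shell and the picture viewer there is one more tool, called after ">>>" in YAML: its name, and indented under it one key for each argument. carry_out: Moves the arm, as the interface text tells. Its arguments: {"type":"object","properties":{"moves":{"type":"array","items":{"type":"array","items":{"type":"number"}}},"grip_force":{"type":"number"}},"required":["moves"]}

```bash
mkdir -p pics; cat > h.py <<'E'
import numpy as np, cv2
from cell import env, optics, order
from scipy.spatial.transform import Rotation as R
def cap(n,f=None):
    c=optics.capture(n)
    if f: cv2.imwrite('pics/'+f,c['image'][:,:,::-1])
    return c
def rot(c):
    o=np.array(c['orientation'],float)
    return o if o.shape==(3,3) else R.from_quat(o[[1,2,3,0]]).as_matrix()
def ray(c,u,v,z):
    d=rot(c)@np.linalg.solve(c['intrinsics'],[u,v,1.]); e=np.array(c['eye'])
    return e+d*(z-e[2])/d[2]
def proj(c,p):
    q=c['intrinsics']@(rot(c).T@(np.array(p)-c['eye'])); return q[:2]/q[2]
E
python3 - <<'E'
from h import *
for n in('top','side'):
    c=cap(n,n+'0.png'); print(n,c['eye'],c['orientation'],c['intrinsics'])
print(env.get_obs())
E
```

```text
top [ 0.39006207 -0.00967172  1.2562887 ] [-0.05172222  0.70978092 -0.70110342  0.04460776] [[375.95975741   0.         324.3994722 ]
 [  0.         375.95975741 201.05509057]
 [  0.           0.           1.        ]]
side [0.128898   0.81000377 1.08503713] [ 0.09536841 -0.22354276  0.90405358 -0.35159726] [[503.72154613   0.         324.49840169]
 [  0.         503.72154613 197.37657888]
 [  0.           0.           1.        ]]
{'t': 0.1, 'q': array([-1.32997725e+00,  1.50930156e-01,  1.43792787e+00, -2.26427846e-06,
        1.55377500e+00, -1.33999159e-01]), 'qvel': array([ 0.00076288, -0.00112057, -0.00186389,  0.00057805, -0.00015712,
       -0.00039707]), 'joint_torque': array([ 4.77652095e-03, -7.14378548e+01, -5.71795571e+01, -1.61509342e-04,
        7.10432258e-03, -1.15351836e-04]), 'ee_pos': array([ 0.21044198, -0.53488874,  0.23075861]), 'ee_rot': array([-5.19380884e-04,  9.82490113e-01,  1.86314003e-01, -2.89001016e-05]), 'force': array([-0.05020154,  0.1596828 , -0.36010509]), 'ft_torque': array([ 0.05176134, -0.0047168 ,  0.01221777]), 'gripper_force': 0.0, 'opening': 1.002387286445661}
```

```bash
ls -la . pics
```

```text
.:
total 16
drwxr-xr-x  3 agent agent 4096 Dec  3 13:12 .
drwxr-xr-x 23 root  root  4096 Dec  3 13:12 ..
-rw-r--r--  1 agent agent  559 Dec  3 13:12 h.py
drwxr-xr-x  2 agent agent 4096 Dec  3 13:12 pics

pics:
total 620
drwxr-xr-x 2 agent agent   4096 Dec  3 13:12 .
drwxr-xr-x 3 agent agent   4096 Dec  3 13:12 ..
-rw-r--r-- 1 agent agent 385546 Dec  3 13:12 side0.png
-rw-r--r-- 1 agent agent 234670 Dec  3 13:12 top0.png
```

View pics/top0.png

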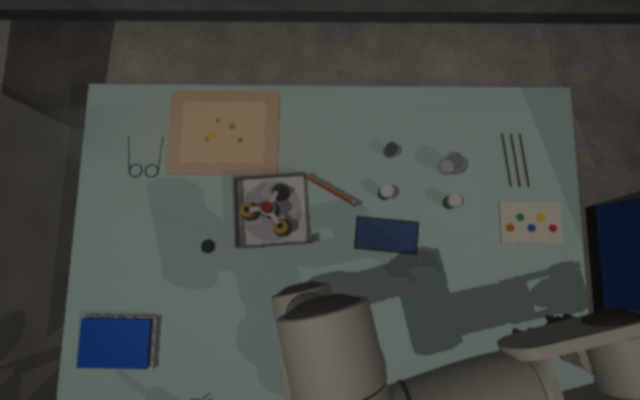

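View pics/side0.png

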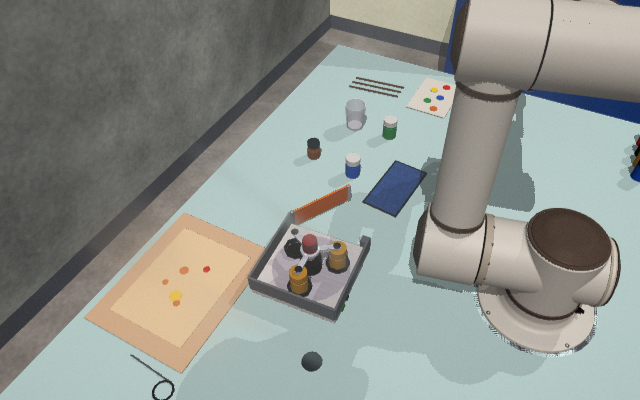

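Top: mixer ≈(272,210), sleeve (266,208), gold jars (246,213) and (282,227), empty cup (281,192), gate ajar to (355,200), blue fresh (387,191), green fresh (453,201), ink (391,150), water (453,163), mat (387,235), ink stone (208,246). Side agrees: blue (353,166), green (390,127). Let me enlarge it for precise points.

```bash
python3 - <<'E'
from h import *
a=cv2.imread('pics/top0.png')
def f(a,x0,y0,w,h,s):
    b=cv2.resize(a[y0:y0+h,x0:x0+w],None,fx=s,fy=s,interpolation=cv2.INTER_CUBIC)
    return np.clip((b/255.)**.6*255,0,255).astype('uint8')
b=f(a,225,160,200,100,4)
s=f(cv2.imread('pics/side0.png'),235,175,150,150,4)
cv2.imwrite('pics/tc.png',b); cv2.imwrite('pics/sc.png',s)
c=cap('top'); d=cap('side')
for n,u,v,z in [('sleeve',266,208,.137),('blue',387,191,.07),('green',453.5,201,.07)]: print(n,ray(c,u,v,z))
print(ray(d,310,240,.137),ray(d,353,159,.07),ray(d,390,121,.07))
E
```

```text
sleeve [0.52046113 0.17764705 0.137     ]
blue [ 0.58745935 -0.19603922  0.07      ]
green [ 0.55769422 -0.40653463  0.07      ]
[0.5199389  0.18205457 0.137     ] [ 0.58229456 -0.18386197  0.07      ] [ 0.55508823 -0.39669591  0.07      ]
```

View pics/tc.png

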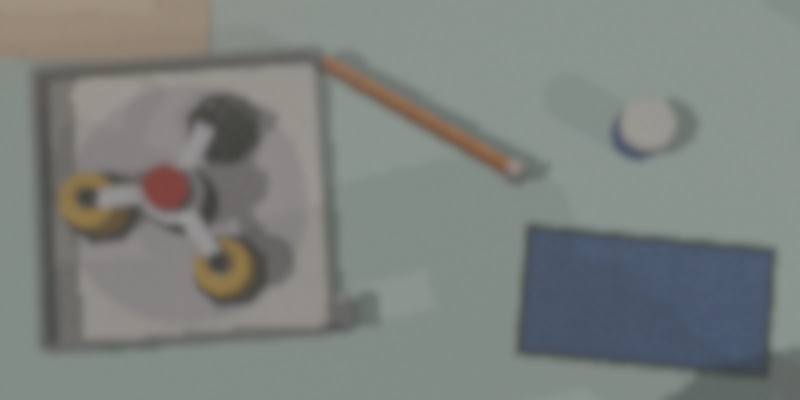

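View pics/sc.png

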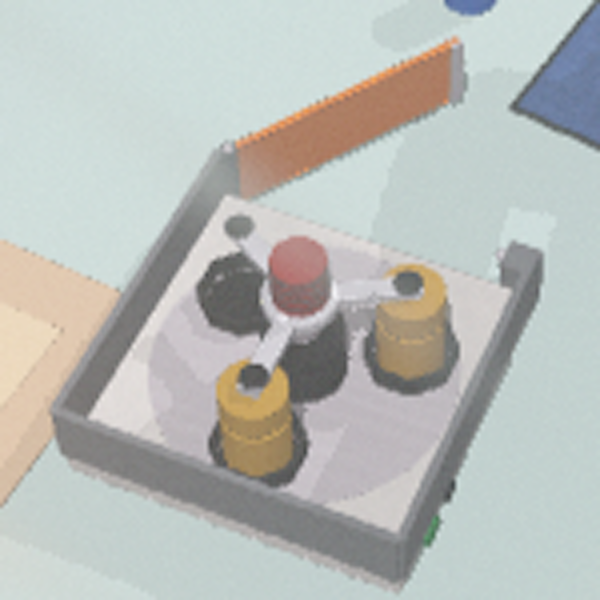

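```bash
python3 - <<'E'
from h import *
from scipy.optimize import least_squares
c=cap('top'); d=cap('side')
T=lambda x,y:(225+x/4-.375,160+y/4-.375); S=lambda x,y:(235+x/4-.375,175+y/4-.375)
M=[(c,T(33,66),(116,116,68)),(c,T(43,350),(-116,116,68)),(c,T(325,58),(109,-117,66)),(c,T(167,187),(0,0,137)),
(d,S(228,147),(109,-117,66)),(d,S(405,545),(-116,116,68)),(d,S(55,412),(116,116,68)),(d,S(299,255),(0,0,137))]
W=lambda p,m:np.array([p[0]+(np.cos(p[2])*m[0]-np.sin(p[2])*m[1])/1e3,p[1]+(np.sin(p[2])*m[0]+np.cos(p[2])*m[1])/1e3,m[2]/1e3])
for sel in (M,M[:4],M[4:]):
    f=lambda p:np.concatenate([proj(k,W(p,m))-u for k,u,m in sel])
    r=least_squares(f,[.52,.18,0]); print(r.x.round(4),r.fun.round(1))
# gate tip, mat
print('gate tip',ray(c,*T(517,167),.066),ray(d,*S(457,42),.066))
m=[ray(c,*T(x,y),.0025)[:2].round(4) for x,y in((528,228),(773,250),(768,375),(518,352))]; print('mat',m,np.mean(m,0))
for k,b in((c,(370,175,410,215)),(c,(435,185,475,215)),(d,(335,145,370,185)),(d,(375,108,405,145))):
    im=k['image'][b[1]:b[3],b[0]:b[2]].astype(int); hsv=cv2.cvtColor(im.astype('uint8'),cv2.COLOR_RGB2HSV)
    w=(im.sum(2)>0)&(hsv[...,1]<35)&(hsv[...,2]>np.percentile(hsv[...,2],60)*.8)
    n,l,s,ce=cv2.connectedComponentsWithStats(w.astype('uint8'))
    for i in range(1,n):
        if s[i,4]>20: print(s[i],ce[i]+b[:2],ray(k,*(ce[i]+b[:2]),.07).round(4))
e=d['image'][100:190,325:415]; e=cv2.resize(e,None,fx=6,fy=6,interpolation=cv2.INTER_CUBIC); cv2.imwrite('pics/sj.png',e[:,:,::-1])
E
```

```text
[0.5231 0.1774 0.0789] [-0.8  0.3 -0.9  1.6 -1.6 -0.2 -0.3  0.7  0.5 -1.  -0.1 -1.3 -1.4 -1.5
  0.4 -0.2]
[0.5249 0.1751 0.0681] [ 0.4 -0.6 -0.5  0.7 -0.4 -0.4  0.5  0.2]
[0.5216 0.1797 0.086 ] [ 0.2 -0.1  0.6 -0.4 -1.3 -0.2  0.5  0.7]
gate tip [ 0.55335119 -0.09073699  0.066     ] [ 0.54733124 -0.08564428  0.066     ]
mat [array([ 0.5107, -0.1044]), array([ 0.4947, -0.3084]), array([ 0.3915, -0.3021]), array([ 0.4077, -0.0962])] [ 0.45115  -0.202775]
[   0    0   40   40 1476] [389.63482385 194.58536585] [ 0.576  -0.2043  0.07  ]
[   0    0   40   30 1098] [455.25774135 199.16666667] [ 0.5636 -0.4123  0.07  ]
[   0    0   35   40 1147] [351.92153444 163.40540541] [ 0.5769 -0.1655  0.07  ]
[  0   0  30  37 882] [389.62018141 124.77891156] [ 0.5487 -0.3788  0.07  ]
```

View pics/sj.png

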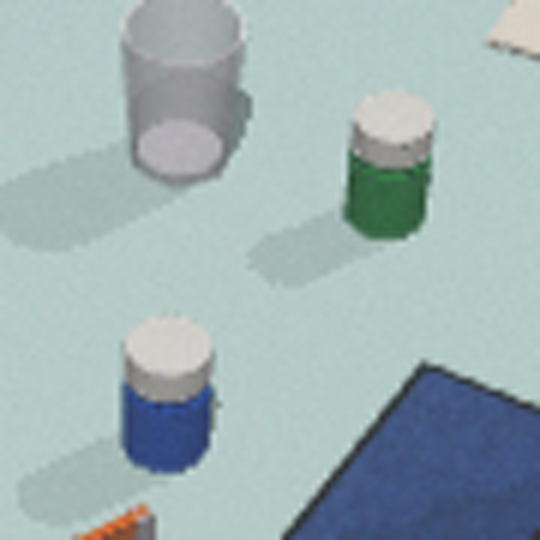

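Blue lid is centred at (353.1,157.6) and the green one at (390.4,119.6) in the side image, both upright. I'm now moving over the sleeve.

```bash
cat >> h.py <<'E'
def psi(o=None):
    o=o or env.get_obs(); q=np.array(o['ee_rot']); x=R.from_quat(q[[1,2,3,0]]).as_matrix()[:,0]; return np.arctan2(x[1],x[0])
def plan(*ts):
    """targets (x,y,z,psi): shifts dx,dy,dz,turn from the present pose"""
    o=env.get_obs(); p=psi(o); e=np.array(o['ee_pos'])
    m=R.from_quat(np.array(o['ee_rot'])[[1,2,3,0]]).as_matrix()
    print('now',e.round(4),'psi',round(p,3),'q',o['q'].round(2),'F',np.round(o['force'],1),'t',round(o['t'],2),'open',round(o['opening'],3))
    for t in ts: print((m.T@(np.array(t[:3])-e)).round(4),round(-((t[3]-p+np.pi)%(2*np.pi)-np.pi),3))
E
python3 - <<'E'
from h import *
c=cap('top');d=cap('side')
print(ray(d,353.1,157.6,.07),ray(d,390.4,119.6,.07))
plan((.523,.1775,.2,1.3),(.523,.1775,.109,1.3))
E
```

```text
[ 0.5846804  -0.18944581  0.07      ] [ 0.55673211 -0.40378968  0.07      ]
now [ 0.2105 -0.535   0.2311] psi 0.375 q [-1.33  0.15  1.44 -0.    1.55 -0.13] F [ 0.2 -0.   0.3] t 0.4 open 0.998
[ 0.5517 -0.5487  0.0313] -0.925
[ 0.5517 -0.5486  0.1223] -0.925
```

>>> carry_out:
  moves:
    - [-1,0.551,-0.548,0.03,-0.925]
    - [-1,0.551,-0.548,0.03,-0.925]
    - [-1,0.551,-0.548,0.03,-0.925]
    - [-1,0.551,-0.548,0.03,-0.925]
    - [-1,0.551,-0.548,0.03,-0.925]
    - [-1,0.551,-0.548,0.03,-0.925]
    - [-1,0.551,-0.548,0.03,-0.925]
    - [-1,0.551,-0.548,0.03,-0.925]
  grip_force: 20

```text
t: 1.4
ee_pos: [0.4116, -0.0755, 0.2123]
ee_rot: [0.0, 0.796, 0.605, 0.0]
force: [1.4, -1.2, 0.7]
opening: 1.0
gripper_force: 0.0
```

```bash
python3 - <<'E'
from h import *
plan((.523,.1775,.2,1.3),(.523,.1775,.109,1.3))
E
```

```text
now [ 0.4116 -0.0755  0.2123] psi 1.3 q [-0.37 -0.18  1.8   0.    1.52 -0.09] F [ 1.4 -1.2  0.7] t 1.4 open 1.0
[0.2736 0.0396 0.0123] -0.0
[0.2737 0.0395 0.1033] -0.0
```

>>> carry_out:
  moves:
    - [-1,0.273,0.0395,0.012,0]
    - [-1,0.273,0.0395,0.012,0]
    - [-1,0.273,0.0395,0.012,0]
    - [-1,0.273,0.0395,0.012,0]
    - [-1,0.273,0.0395,0.012,0]
    - [-1,0.273,0.0395,0.012,0]
    - [-1,0.273,0.0395,0.012,0]
    - [-1,0.273,0.0395,0.012,0]

```text
t: 2.4
ee_pos: [0.5222, 0.1741, 0.2004]
ee_rot: [0.0, 0.796, 0.605, 0.0]
force: [0.4, -0.7, -0.2]
opening: 1.002
gripper_force: 0.0
```

```bash
python3 - <<'E'
from h import *
plan((.523,.1775,.109,1.3))
E
```

```text
now [0.5222 0.1741 0.2004] psi 1.299 q [0.18 0.11 1.54 0.   1.49 0.45] F [ 0.4 -0.7 -0.2] t 2.4 open 1.002
[ 0.0035 -0.0002  0.0914] -0.001
```

>>> carry_out:
  moves:
    - [-1,0.0035,0,0.05,0]
    - [-1,0.0035,0,0.0915,0]
    - [-1,0.0035,0,0.0915,0]
    - [-1,0.0035,0,0.0915,0]
    - [1,0.0035,0,0.0915,0]
    - [1,0.0035,0,0.0915,0]
    - [1,0.0035,0,0.0915,0]
    - [1,0.0035,0,0.0915,0]

```text
t: 3.4
ee_pos: [0.5244, 0.1782, 0.1095]
ee_rot: [0.001, 0.796, 0.605, 0.001]
force: [6.4, -1.6, 3.2]
opening: 0.414
gripper_force: 21.9
```

```bash
python3 - <<'E'
from h import *
plan((.523,.1775,.109,1.3)); o=env.get_obs(); print(o['gripper_force'],o['ft_torque'])
E
```

```text
now [0.5244 0.1782 0.1095] psi 1.3 q [ 0.19  0.18  1.66 -0.    1.3   0.46] F [ 6.4 -1.6  3.2] t 3.4 open 0.414
[-0.001  -0.0012  0.0005] -0.0
21.88076913356781 [-0.3555755  -1.03462682  0.02358599]
```

>>> carry_out:
  moves:
    - [1,0,0.001,0,0]
    - [1,0,0.002,0,0]
    - [1,0,0.002,0,0]
  grip_force: 50

```text
t: 3.78
ee_pos: [0.5247, 0.178, 0.1094]
ee_rot: [-0.0, 0.796, 0.605, -0.0]
force: [-8.4, 0.2, 12.7]
opening: 0.404
gripper_force: 50.1
```

```bash
python3 - <<'E'
from h import *
plan((.523,.1775,.109,1.3)); o=env.get_obs(); print(o['gripper_force'],o['ft_torque'])
E
```

```text
now [0.5247 0.178  0.1094] psi 1.3 q [0.19 0.18 1.66 0.   1.31 0.46] F [-8.4  0.2 12.7] t 3.77 open 0.404
[-0.0009 -0.0015  0.0004] -0.0
50.11653542518616 [ 0.17765285  1.7326275  -0.002562  ]
```

>>> carry_out:
  moves:
    - [1,0,-0.001,-0.008,0]
    - [1,0,-0.001,-0.017,0]
    - [1,0,-0.001,-0.017,0]
    - [1,0,-0.001,-0.017,0]

```text
t: 4.28
ee_pos: [0.5243, 0.178, 0.125]
ee_rot: [0.0, 0.796, 0.605, 0.0]
force: [6.6, 0.4, -12.8]
opening: 0.407
gripper_force: 51.1
```

```bash
python3 - <<'E'
from h import *
plan(); o=env.get_obs(); print(o['gripper_force'],o['ft_torque'])
E
```

```text
now [0.5243 0.178  0.125 ] psi 1.3 q [0.19 0.17 1.64 0.   1.34 0.46] F [  6.6   0.4 -12.8] t 4.28 open 0.407
51.091899275779724 [ 0.15493669 -1.2691417   0.03476928]
```

>>> carry_out:
  moves:
    - [1,0,0.0005,-0.001,-0.15]
    - [1,0,0.0005,-0.001,-0.3]
    - [1,0,0.0005,-0.001,-0.46]
    - [1,0,0.0005,-0.001,-0.62]
    - [1,0,0.0005,-0.001,-0.78]
    - [1,0,0.0005,-0.001,-0.94]
    - [1,0,0.0005,-0.001,-1.05]
    - [1,0,0.0005,-0.001,-1.05]

```text
t: 5.28
ee_pos: [0.5262, 0.1787, 0.1266]
ee_rot: [0.001, 0.385, 0.923, 0.002]
force: [16.2, 8.0, -12.3]
opening: 0.407
gripper_force: 51.3
```

```bash
python3 - <<'E'
from h import *
cap('side','s1.png')
plan(); o=env.get_obs(); print(o['gripper_force'],o['ft_torque'])
E
```

```text
now [0.5262 0.1787 0.1266] psi 2.35 q [ 0.19  0.17  1.64  0.    1.34 -0.59] F [ 16.7   7.4 -12.6] t 5.33 open 0.405
51.268059611320496 [ 1.57408553 -3.04637216 -0.02928713]
```

>>> carry_out:
  moves:
    - [1,0,0.002,0,0]
    - [1,0,0.002,0,0]
    - [1,0,0.002,0,0]

```text
t: 5.7
ee_pos: [0.5264, 0.179, 0.1258]
ee_rot: [0.0, 0.386, 0.923, -0.0]
force: [8.0, -2.1, -12.6]
opening: 0.406
gripper_force: 51.6
```

```bash
python3 - <<'E'
from h import *
plan(); o=env.get_obs(); print(o['gripper_force'],o['ft_torque'])
E
```

```text
now [0.5264 0.179  0.1258] psi 2.35 q [ 0.19  0.17  1.63 -0.    1.34 -0.59] F [  8.   -2.1 -12.6] t 5.7 open 0.406
51.64000689983368 [-0.26683203 -1.47045201  0.00758656]
```

View pics/s1.png

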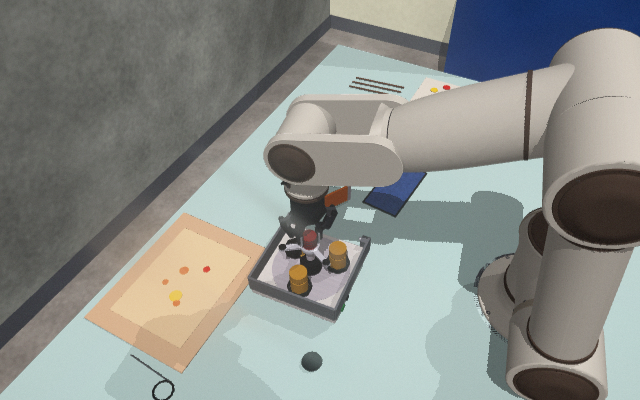

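Arms are now between the jars in the side image: sleeve at (310,240), golds at (298,281) and (338,254) free. Lowering and letting go.

>>> carry_out:
  moves:
    - [1,0,0.0005,0.008,0]
    - [1,0,0.0005,0.016,0]
    - [1,0,0.0005,0.016,0]
    - [-1,0,0.0005,0.016,0]
    - [-1,0,0.0005,0.016,0]
    - [-1,0,0.0005,0.016,0]
    - [-1,0,0.0005,-0.04,0]
    - [-1,0,0.0005,-0.1,0]

```text
t: 6.7
ee_pos: [0.526, 0.1797, 0.2277]
ee_rot: [-0.001, 0.386, 0.923, -0.0]
force: [1.0, -0.3, 0.5]
opening: 0.999
gripper_force: 0.0
```

```bash
python3 - <<'E'
from h import *
A=np.array([.5252,.1805]);yaw=.078
for i,a in enumerate((90,210,330)):
    t=np.radians(a)+yaw; print(i,A+.068*np.array([np.cos(t),np.sin(t)]))
# tool x along radial (closing tangential): psi = radial angle mod pi
t=np.pi/2+yaw; p=A+.068*np.array([np.cos(t),np.sin(t)])
plan((*p,.18,t),(*p,.062,t))
c=cap('top')
for P in ((*A,.137),(*p,.095)): print(proj(c,P))
t=np.radians(210)+yaw-np.pi; print('psi1',t)
E
```

```text
0 [0.51990138 0.24829325]
1 [0.46913864 0.14201463]
2 [0.58655999 0.15119212]
now [0.526  0.1797 0.2277] psi 2.35 q [ 0.19  0.11  1.49  0.    1.54 -0.59] F [ 1.  -0.3  0.5] t 6.7 open 0.999
[0.053  0.044  0.0477] 0.701
[0.0529 0.0441 0.1657] 0.701
[265.10560157 206.42195642]
[245.55081759 209.49865991]
psi1 0.601598775598299
```

>>> carry_out:
  moves:
    - [-0.5,0.053,0.044,0.04,0.18]
    - [-0.5,0.053,0.044,0.048,0.36]
    - [-0.5,0.053,0.044,0.048,0.54]
    - [-0.5,0.053,0.044,0.048,0.7]
    - [-0.5,0.053,0.044,0.048,0.7]
    - [-0.5,0.053,0.044,0.1,0.7]
    - [-0.5,0.053,0.044,0.1,0.7]
  grip_force: 20

```text
t: 7.62
ee_pos: [0.5188, 0.2477, 0.1238]
ee_rot: [-0.001, 0.677, 0.736, -0.002]
force: [0.2, 0.1, 0.8]
opening: 0.751
gripper_force: 0.0
```

```bash
python3 - <<'E'
from h import *
cap('side','s2.png')
plan((.5199,.2483,.062,1.649))
E
```

```text
now [0.52   0.2481 0.1263] psi 1.652 q [0.31 0.21 1.58 0.   1.35 0.23] F [-0.1 -0.4  0.6] t 7.67 open 0.749
[0.0002 0.0001 0.0643] 0.003
```

View pics/s2.png

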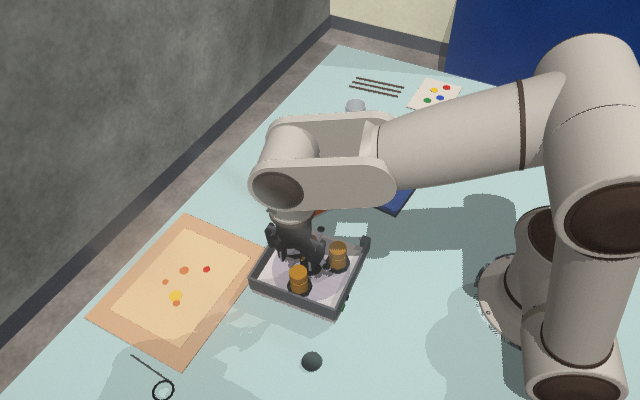

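```bash
python3 - <<'E'
from h import *
d=cap('side')
for P in ((.52,.248,.126),(.55,.248,.126),(.49,.248,.126),(.5199,.2483,.095),(.4691,.142,.095),(.5252,.1805,.137)): print(proj(d,P))
e=cv2.resize(d['image'][215:305,245:375],None,fx=6,fy=6,interpolation=cv2.INTER_CUBIC); cv2.imwrite('pics/s3.png',e[:,:,::-1])
E
```

```text
[296.24650971 262.93235156]
[285.15774705 258.05151206]
[307.52485276 267.89663693]
[296.96005698 270.69299076]
[336.67808201 246.63682091]
[308.3925703  238.73553089]
```

View pics/s3.png

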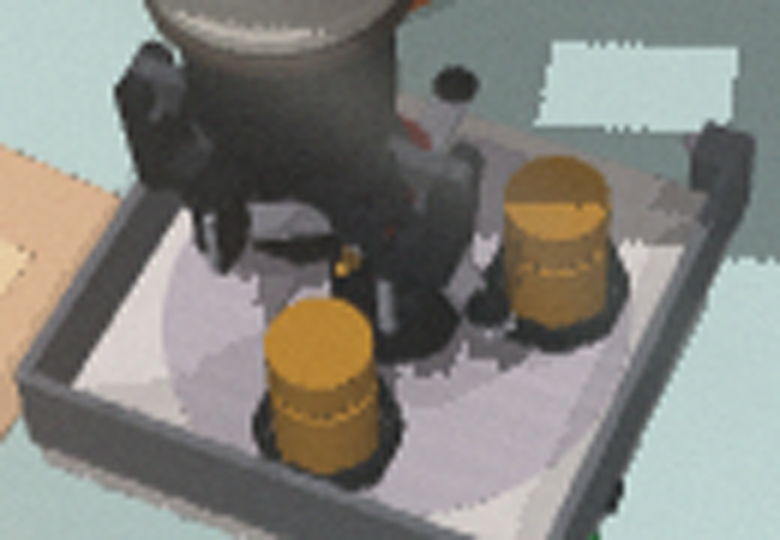

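In the crop the fingers (tips ≈(225,260) and (400,330)) straddle the near gold jar's lid (320,342). Arms are clear of both jars and the sleeve is down. Descending to grip.

>>> carry_out:
  moves:
    - [-0.5,0,0,0.03,0]
    - [-0.5,0,0,0.064,0]
    - [-0.5,0,0,0.064,0]
    - [-0.5,0,0,0.064,0]
    - [1,0,0,0.064,0]
    - [1,0,0,0.064,0]
    - [1,0,0,0.064,0]
    - [1,0,0,0.064,0]
  grip_force: 25

```text
t: 8.72
ee_pos: [0.5213, 0.2486, 0.0644]
ee_rot: [0.001, 0.679, 0.735, 0.001]
force: [-2.4, -0.6, 10.1]
opening: 0.511
gripper_force: 24.6
```

```bash
python3 - <<'E'
from h import *
plan((.455,-.15,.2,1.4))
E
```

```text
now [0.5213 0.2486 0.0644] psi 1.65 q [0.31 0.27 1.65 0.   1.22 0.23] F [-2.4 -0.6 10.1] t 8.72 open 0.511
[-0.392  -0.0973 -0.1361] 0.25
```

>>> carry_out:
  moves:
    - [1,0,0,-0.06,0]
    - [1,0,0,-0.12,0]
    - [1,0,0,-0.146,0]
    - [1,0,0,-0.146,0]
    - [1,-0.1,-0.025,-0.146,0.1]
    - [1,-0.2,-0.05,-0.146,0.2]
    - [1,-0.392,-0.097,-0.14,0.25]
    - [1,-0.392,-0.097,-0.14,0.25]
  grip_force: 35

```text
t: 9.72
ee_pos: [0.4786, 0.0001, 0.2048]
ee_rot: [-0.0, 0.765, 0.644, -0.0]
force: [1.3, -0.4, -0.9]
opening: 0.505
gripper_force: 36.6
```

```bash
python3 - <<'E'
from h import *
plan((.455,-.15,.15,1.4),(.455,-.15,.045,1.4))
E
```

```text
now [4.786e-01 1.000e-04 2.048e-01] psi 1.399 q [-0.16 -0.04  1.69  0.    1.49  0.01] F [ 1.3 -0.4 -0.9] t 9.72 open 0.505
[-0.1519  0.0024  0.0548] -0.001
[-0.1519  0.0025  0.1598] -0.001
```

>>> carry_out:
  moves:
    - [1,-0.05,0.001,0.02,0]
    - [1,-0.1,0.002,0.04,0]
    - [1,-0.152,0.002,0.055,0]
    - [1,-0.152,0.002,0.08,0]
    - [1,-0.152,0.002,0.12,0]
    - [1,-0.152,0.002,0.14,0]
    - [1,-0.152,0.002,0.14,0]
    - [1,-0.152,0.002,0.14,0]

```text
t: 10.72
ee_pos: [0.4559, -0.1485, 0.0664]
ee_rot: [0.0, 0.765, 0.644, 0.0]
force: [0.6, 0.1, -0.8]
opening: 0.504
gripper_force: 36.6
```

```bash
python3 - <<'E'
from h import *
d=cap('side')
e=cv2.resize(d['image'][100:260,300:440],None,fx=4,fy=4,interpolation=cv2.INTER_CUBIC); cv2.imwrite('pics/s4.png',e[:,:,::-1])
plan((.455,-.15,.0415,1.4))
E
```

```text
now [ 0.4561 -0.1486  0.0667] psi 1.4 q [-0.48  0.07  1.87  0.    1.2  -0.3 ] F [ 0.4  0.9 -0.5] t 10.78 open 0.508
[-0.0016 -0.0009  0.0252] -0.0
```

View pics/s4.png

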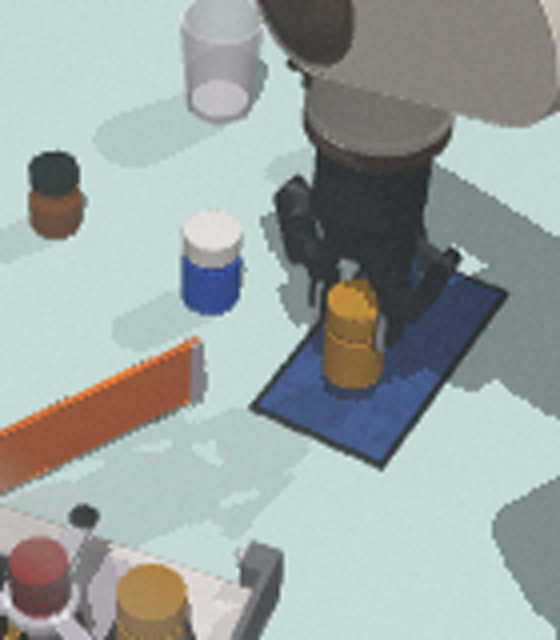

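The gold jar is held above the mat (crop (355,340)), upright. Blue fresh sits at crop (212,262), i.e. (353,165), unmoved. Lowering now.

>>> carry_out:
  moves:
    - [1,0,0,0.012,0]
    - [1,0,0,0.022,0]
    - [1,0,0,0.025,0]
    - [1,0,0,0.025,0]

```text
t: 11.28
ee_pos: [0.455, -0.1483, 0.0414]
ee_rot: [-0.001, 0.765, 0.644, -0.001]
force: [-15.3, 4.5, 26.9]
opening: 0.504
gripper_force: 37.8
```

>>> carry_out:
  moves:
    - [-0.2,0,0,0,0]
    - [-0.4,0,0,0,0]
    - [-0.4,0,0,0,0]
    - [-0.4,0,0,-0.05,0]
    - [-0.4,0,0,-0.11,0]
    - [-0.4,0,0,-0.17,0]
    - [-0.4,0,0,-0.17,0]

```text
t: 12.15
ee_pos: [0.4572, -0.1491, 0.2152]
ee_rot: [0.003, 0.765, 0.644, 0.001]
force: [0.0, -0.3, -0.2]
opening: 0.695
gripper_force: 0.0
```

```bash
python3 - <<'E'
from h import *
plan((.4691,.142,.18,.602),(.4691,.142,.062,.602))
E
```

```text
now [ 0.4572 -0.1491  0.2152] psi 1.4 q [-0.48 -0.05  1.68  0.    1.5  -0.3 ] F [ 0.  -0.3 -0.2] t 12.15 open 0.695
[ 0.289  -0.038   0.0344] 0.798
[ 0.2892 -0.0388  0.1524] 0.798
```

>>> carry_out:
  moves:
    - [-0.5,0.05,-0.006,0.0,0.15]
    - [-0.5,0.1,-0.013,0.0,0.3]
    - [-0.5,0.15,-0.02,0.0,0.45]
    - [-0.5,0.2,-0.026,0.0,0.6]
    - [-0.5,0.25,-0.033,0.03,0.8]
    - [-0.5,0.289,-0.038,0.034,0.8]
    - [-0.5,0.289,-0.038,0.08,0.8]
    - [-0.5,0.289,-0.038,0.08,0.8]
  grip_force: 25

```text
t: 13.15
ee_pos: [0.4655, 0.1429, 0.1277]
ee_rot: [-0.001, 0.955, 0.296, -0.003]
force: [-0.4, 0.1, 0.6]
opening: 0.747
gripper_force: 0.0
```

```bash
python3 - <<'E'
from h import *
plan((.4691,.142,.063,.602))
E
```

```text
now [0.4655 0.1429 0.1277] psi 0.601 q [0.14 0.03 1.78 0.   1.34 1.11] F [-0.4  0.1  0.6] t 13.15 open 0.747
[0.0028 0.003  0.0647] -0.001
```

>>> carry_out:
  moves:
    - [-0.5,0.002,0.002,0,0]
    - [-0.5,0.002,0.002,0.03,0]
    - [-0.5,0.002,0.002,0.065,0]
    - [-0.5,0.002,0.002,0.065,0]
    - [1,0.002,0.002,0.065,0]
    - [1,0.002,0.002,0.065,0]
    - [1,0.002,0.002,0.065,0]
    - [1,0.002,0.002,0.065,0]

```text
t: 14.15
ee_pos: [0.4715, 0.1424, 0.068]
ee_rot: [0.0, 0.955, 0.295, 0.002]
force: [-1.7, 0.2, 9.2]
opening: 0.506
gripper_force: 25.1
```

```bash
python3 - <<'E'
from h import *
plan((.4691,.142,.2,.602),(.447,-.255,.2,1.4))
E
```

```text
now [0.4715 0.1424 0.068 ] psi 0.6 q [ 0.14  0.09  1.84 -0.    1.2   1.11] F [-1.7  0.2  9.2] t 14.15 open 0.506
[-0.0018 -0.0008 -0.132 ] -0.002
[-0.2441  0.3144 -0.1322] -0.8
```

>>> carry_out:
  moves:
    - [1,0,0,-0.06,0]
    - [1,0,0,-0.12,0]
    - [1,0,0,-0.14,0]
    - [1,-0.03,0.04,-0.14,-0.1]
    - [1,-0.06,0.08,-0.14,-0.25]
    - [1,-0.1,0.13,-0.14,-0.4]
    - [1,-0.14,0.18,-0.14,-0.55]
    - [1,-0.18,0.23,-0.14,-0.7]
  grip_force: 35

```text
t: 15.15
ee_pos: [0.4536, -0.1274, 0.2074]
ee_rot: [0.001, 0.801, 0.599, 0.001]
force: [1.4, -0.8, -1.3]
opening: 0.501
gripper_force: 36.7
```

```bash
python3 - <<'E'
from h import *
plan((.447,-.255,.2,1.4),(.447,-.255,.048,1.4))
E
```

```text
now [ 0.4536 -0.1274  0.2074] psi 1.285 q [-0.44 -0.06  1.71  0.    1.49 -0.15] F [ 1.4 -0.8 -1.3] t 15.15 open 0.501
[-0.1243  0.0296  0.0074] -0.115
[-0.1243  0.0293  0.1594] -0.115
```

>>> carry_out:
  moves:
    - [1,-0.06,0.015,0.005,-0.1]
    - [1,-0.124,0.03,0.01,-0.115]
    - [1,-0.124,0.03,0.02,-0.115]
    - [1,-0.124,0.03,0.08,-0.115]
    - [1,-0.124,0.03,0.13,-0.115]
    - [1,-0.124,0.03,0.15,-0.115]
    - [1,-0.124,0.03,0.156,-0.115]
    - [1,-0.124,0.03,0.159,-0.115]

```text
t: 16.15
ee_pos: [0.4477, -0.2529, 0.0479]
ee_rot: [0.001, 0.766, 0.643, 0.0]
force: [0.1, 0.2, -1.8]
opening: 0.503
gripper_force: 36.7
```

```bash
python3 - <<'E'
from h import *
plan((.447,-.255,.046,1.4))
E
```

```text
now [ 0.4477 -0.2529  0.0479] psi 1.396 q [-0.66  0.16  1.81  0.    1.16 -0.49] F [ 0.1  0.2 -1.8] t 16.15 open 0.503
[-0.0022 -0.0003  0.0019] -0.004
```

>>> carry_out:
  moves:
    - [1,0,0,0.0015,0]
    - [1,0,0,0.003,0]
    - [1,0,0,0.003,0]

```text
t: 16.52
ee_pos: [0.4476, -0.2534, 0.0455]
ee_rot: [0.001, 0.766, 0.643, 0.0]
force: [-6.2, 2.2, 17.0]
opening: 0.504
gripper_force: 38.3
```

>>> carry_out:
  moves:
    - [-0.2,0,0,0,0]
    - [-0.4,0,0,0,0]
    - [-0.4,0,0,0,0]
    - [-0.4,0,0,-0.05,0]
    - [-0.4,0,0,-0.11,0]
    - [-0.4,0,0,-0.17,0]
    - [-0.4,0,0,-0.17,0]

```text
t: 17.4
ee_pos: [0.4484, -0.2538, 0.2185]
ee_rot: [0.004, 0.766, 0.643, 0.001]
force: [-0.0, -0.2, -1.0]
opening: 0.704
gripper_force: 0.0
```

```bash
python3 - <<'E'
from h import *
c=cap('top');d=cap('side')
e=cv2.resize(d['image'][90:250,290:440],None,fx=3.7,fy=3.7,interpolation=cv2.INTER_CUBIC); cv2.imwrite('pics/s5.png',e[:,:,::-1])
plan()
E
```

```text
now [ 0.4472 -0.2529  0.214 ] psi 1.396 q [-0.66  0.03  1.6   0.    1.51 -0.49] F [-0.8 -0.8 -1.1] t 17.5 open 0.7
```

View pics/s5.png

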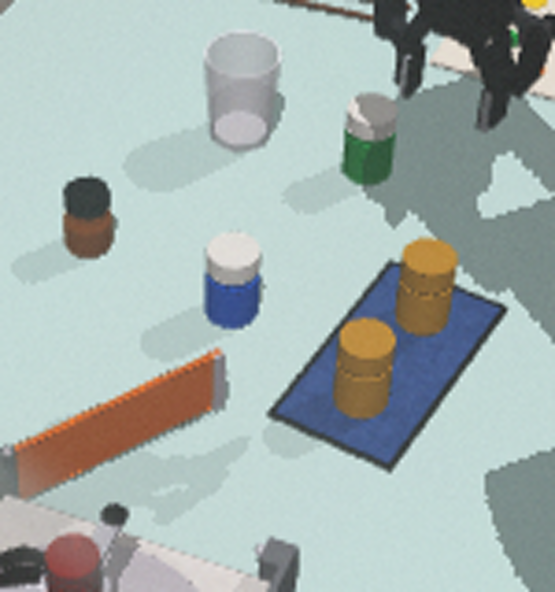

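Both gold jars stand on the mat (crop (365,368) and (427,287)). Blue lid at (353,158) and green lid at (390.5,119.7) haven't moved.

```bash
python3 - <<'E'
from h import *
d=cap('side')
b=[]
for P,u in (((.4565,-.149,.0725),(389.5,181.6)),((.4475,-.2535,.0725),(406.2,160))):
    b.append(np.array(u)-proj(d,P)-[.4,.4]); 
print(b); b=np.mean(b,0)
B=ray(d,*(np.array([352.7,157.6])-b),.07);G=ray(d,*(np.array([390.1,119.4])-b),.07)
print(B,G)
plan((B[0],B[1],.1,1.4),(B[0],B[1],.04,1.4))
E
```

```text
[array([1.31837239, 1.42156864]), array([1.0742237 , 1.31234439])]
[ 0.59148408 -0.1926378   0.07      ] [ 0.56411008 -0.40896184  0.07      ]
now [ 0.4469 -0.2527  0.2131] psi 1.395 q [-0.66  0.03  1.61  0.    1.51 -0.49] F [ 0.5 -0.8 -1.2] t 17.55 open 0.701
[0.0843 0.132  0.113 ] -0.005
[0.0843 0.1321 0.173 ] -0.005
```

>>> carry_out:
  moves:
    - [-0.5,0.042,0.066,0,0]
    - [-0.5,0.084,0.132,0.01,0]
    - [-0.5,0.084,0.132,0.02,0]
    - [-0.5,0.084,0.132,0.07,0]
    - [-0.5,0.084,0.132,0.12,0]
    - [-0.5,0.084,0.132,0.165,0]
    - [-0.5,0.084,0.132,0.171,0]
    - [-0.5,0.084,0.132,0.171,0]
  grip_force: 20

```text
t: 18.55
ee_pos: [0.5919, -0.1933, 0.0434]
ee_rot: [-0.0, 0.766, 0.642, -0.0]
force: [0.3, 0.6, 1.3]
opening: 0.747
gripper_force: 0.0
```

>>> carry_out:
  moves:
    - [1,0,0,0,0]
    - [1,0,0,0,0]
    - [1,0,0,0,0]
    - [-0.5,0,0,0,0]
    - [-0.5,0,0,0,0]
    - [-0.5,0,0,0,0]
    - [-0.5,0,0,-0.05,0]
    - [-0.5,0,0,-0.05,0]

```text
t: 19.55
ee_pos: [0.5934, -0.1939, 0.0966]
ee_rot: [0.003, 0.766, 0.643, 0.001]
force: [-0.5, 1.0, -0.9]
opening: 0.749
gripper_force: 0.0
```

```bash
python3 - <<'E'
from h import *
plan((.5915,-.1926,.045,0)); d=cap('side')
e=cv2.resize(d['image'][90:250,290:440],None,fx=3.7,fy=3.7,interpolation=cv2.INTER_CUBIC); cv2.imwrite('pics/s6.png',e[:,:,::-1])
E
```

```text
now [ 0.5934 -0.1939  0.0966] psi 1.396 q [-0.44  0.32  1.5   0.    1.31 -0.26] F [-0.5  1.  -0.9] t 19.55 open 0.749
[ 0.001  -0.0024  0.0516] 1.396
```

View pics/s6.png

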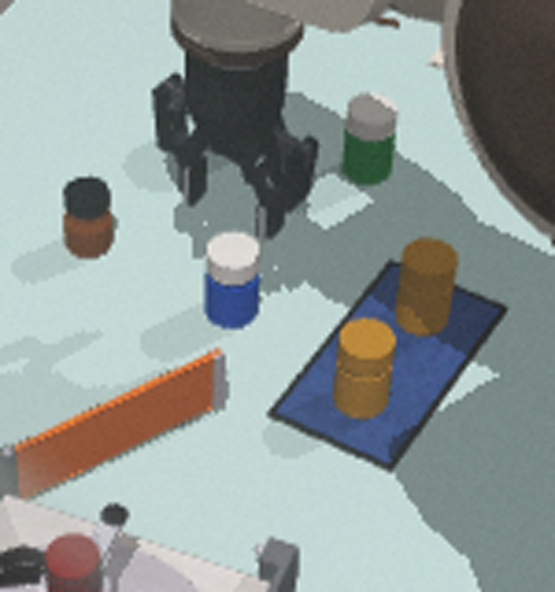

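Blue jar still stands at crop (233,280), with the fingers raised above it and nothing else disturbed. Second grip will be at right angles to centre it.

>>> carry_out:
  moves:
    - [-0.5,0,-0.001,0,0.18]
    - [-0.5,0,-0.001,0,0.36]
    - [-0.5,0,-0.001,0,0.54]
    - [-0.5,0,-0.001,0,0.72]
    - [-0.5,0,-0.001,0,0.9]
    - [-0.5,0,-0.001,0,1.08]
    - [-0.5,0,-0.001,0,1.26]
    - [-0.5,0,-0.001,0,1.4]

```text
t: 20.6
ee_pos: [0.5904, -0.1928, 0.0917]
ee_rot: [-0.0, 1.0, -0.005, -0.001]
force: [0.2, -0.1, 0.3]
opening: 0.75
gripper_force: 0.0
```

>>> carry_out:
  moves:
    - [-0.5,0,0,0.025,0]
    - [-0.5,0,0,0.053,0]
    - [-0.5,0,0,0.053,0]
    - [-0.5,0,0,0.053,0]
    - [1,0,0,0.053,0]
    - [1,0,0,0.053,0]
    - [1,0,0,0.053,0]
    - [1,0,0,0.053,0]
  grip_force: 30

```text
t: 21.6
ee_pos: [0.5913, -0.1933, 0.041]
ee_rot: [0.0, 1.0, -0.002, 0.001]
force: [-0.4, 1.0, 7.0]
opening: 0.508
gripper_force: 30.1
```

```bash
python3 - <<'E'
from h import *
plan((.4705,.142,.2,.602))
E
```

```text
now [ 0.5913 -0.1933  0.041 ] psi -0.005 q [-0.44  0.37  1.56  0.    1.21  1.14] F [-0.4  1.   7. ] t 21.6 open 0.508
[-0.122  -0.3346 -0.1594] -0.607
```

>>> carry_out:
  moves:
    - [1,0,0,-0.06,0]
    - [1,0,0,-0.12,0]
    - [1,-0.02,-0.04,-0.16,0]
    - [1,-0.04,-0.1,-0.165,-0.15]
    - [1,-0.06,-0.16,-0.165,-0.3]
    - [1,-0.08,-0.22,-0.165,-0.45]
    - [1,-0.1,-0.28,-0.165,-0.6]
    - [1,-0.122,-0.3345,-0.16,-0.607]
  grip_force: 35

```text
t: 22.6
ee_pos: [0.4694, 0.1438, 0.2005]
ee_rot: [0.0, 0.955, 0.298, 0.001]
force: [1.1, 0.7, -1.1]
opening: 0.508
gripper_force: 36.7
```

```bash
python3 - <<'E'
from h import *
plan((.4695,.1418,.11,.602))
E
```

```text
now [0.4694 0.1438 0.2005] psi 0.605 q [ 0.14 -0.01  1.67  0.    1.48  1.11] F [ 1.1  0.7 -1.1] t 22.6 open 0.508
[-0.0012  0.0016  0.0905] 0.003
```

>>> carry_out:
  moves:
    - [1,0,0.001,0.05,0]
    - [1,0,0.001,0.1,0]
    - [1,0,0.001,0.112,0]
    - [1,0,0.001,0.112,0]
    - [1,0,0.001,0.112,0]

```text
t: 23.22
ee_pos: [0.472, 0.1412, 0.0898]
ee_rot: [0.0, 0.955, 0.297, 0.001]
force: [-1.2, -1.2, -1.3]
opening: 0.502
gripper_force: 36.6
```

```bash
python3 - <<'E'
from h import *
plan((.4695,.1418,.066,.602))
E
```

```text
now [0.472  0.1412 0.0898] psi 0.602 q [0.13 0.07 1.82 0.   1.25 1.1 ] F [-1.2 -1.2 -1.3] t 23.23 open 0.502
[-0.0017 -0.0019  0.0238] 0.0
```

>>> carry_out:
  moves:
    - [1,-0.0017,-0.0015,0,0]
    - [1,-0.0017,-0.0015,0.006,0]
    - [1,-0.0017,-0.0015,0.012,0]
    - [1,-0.0017,-0.0015,0.012,0]

```text
t: 23.72
ee_pos: [0.4683, 0.1414, 0.0753]
ee_rot: [-0.0, 0.955, 0.297, -0.0]
force: [0.1, -0.6, -1.1]
opening: 0.5
gripper_force: 36.6
```

```bash
python3 - <<'E'
from h import *
plan((.4695,.1418,.066,.602)); print(env.get_obs()['ft_torque'])
E
```

```text
now [0.4683 0.1414 0.0753] psi 0.602 q [0.14 0.08 1.84 0.   1.22 1.1 ] F [ 0.1 -0.6 -1.1] t 23.73 open 0.5
[0.0012 0.0004 0.0093] 0.0
[0.03398807 0.00797528 0.00173776]
```

>>> carry_out:
  moves:
    - [1,0.0005,0,0.004,0]
    - [1,0.0005,0,0.008,0]
    - [1,0.0005,0,0.01,0]
    - [1,0.0005,0,0.01,0]

```text
t: 24.22
ee_pos: [0.469, 0.1418, 0.0661]
ee_rot: [-0.0, 0.955, 0.297, 0.0]
force: [-1.7, -0.3, 4.1]
opening: 0.501
gripper_force: 37.0
```

```bash
python3 - <<'E'
from h import *
plan((.4695,.1418,.066,.602))
E
```

```text
now [0.469  0.1418 0.0661] psi 0.602 q [0.14 0.09 1.85 0.   1.2  1.1 ] F [-1.7 -0.3  4.1] t 24.23 open 0.501
[0.0004 0.0002 0.0001] 0.0
```

>>> carry_out:
  moves:
    - [-0.2,0,0,0,0]
    - [-0.4,0,0,0,0]
    - [-0.4,0,0,0,0]
    - [-0.4,0,0,-0.05,0]
    - [-0.4,0,0,-0.11,0]
    - [-0.4,0,0,-0.15,0]
    - [-0.4,0,0,-0.15,0]

```text
t: 25.1
ee_pos: [0.4701, 0.1419, 0.2189]
ee_rot: [0.0, 0.955, 0.297, 0.003]
force: [0.2, 1.0, -1.0]
opening: 0.701
gripper_force: 0.0
```

```bash
python3 - <<'E'
from h import *
d=cap('side')
# left: mixer, right: table crop
a=cv2.resize(d['image'][90:250,290:440],None,fx=2.6,fy=2.6,interpolation=cv2.INTER_CUBIC)
b=cv2.resize(d['image'][195:325,245:385],None,fx=2.8,fy=3.2,interpolation=cv2.INTER_CUBIC)
b=b[:a.shape[0]]
h=min(len(a),len(b));cv2.imwrite('pics/s7.png',np.hstack([a[:h],b[:h]])[:,:,::-1])
im=d['image'].astype(int);g=(im[...,1]>1.5*im[...,0])&(im[...,1]>1.25*im[...,2])
n,l,s,c=cv2.connectedComponentsWithStats(g.astype('uint8'))
for i in range(1,n):
    if s[i,4]>40: print(s[i],c[i])
plan((.564,-.409,.2,.3),(.564,-.409,.042,.3))
E
```

```text
now [0.4694 0.1418 0.2167] psi 0.602 q [ 0.14 -0.02  1.65  0.    1.51  1.1 ] F [-0.8 -0.8 -0.3] t 25.15 open 0.696
[-0.2342  0.5074  0.0167] 0.302
[-0.2345  0.5073  0.1747] 0.302
```

View pics/s7.png

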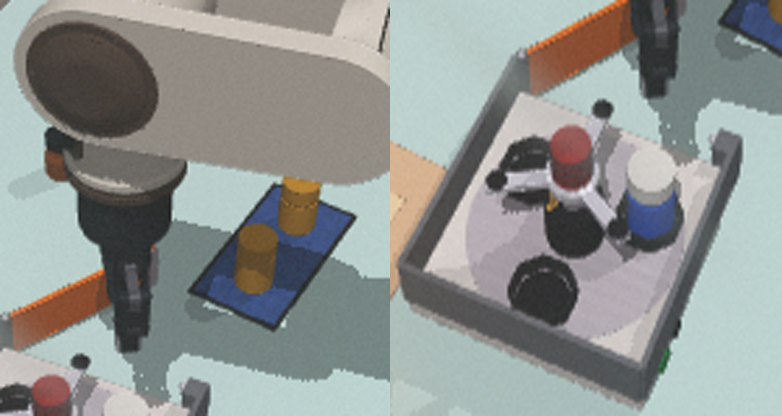

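Blue jar sits fully down in cup 1 (right panel (652,200)). The other cups are empty, arms released. The arm hides green, so I'll move aside and re-measure it.

```bash
python3 - <<'E'
from h import *
plan((.447,-.253,.21,.3))
E
```

```text
now [0.4694 0.1418 0.2167] psi 0.602 q [ 0.14 -0.02  1.65  0.    1.51  1.1 ] F [-0.8 -0.8 -0.3] t 25.15 open 0.696
[-0.2422  0.3126  0.0065] 0.302
```

>>> carry_out:
  moves:
    - [-0.5,-0.03,0.04,0.005,0.1]
    - [-0.5,-0.07,0.09,0.005,0.2]
    - [-0.5,-0.11,0.14,0.005,0.3]
    - [-0.5,-0.15,0.19,0.005,0.3]
    - [-0.5,-0.19,0.24,0.005,0.3]
    - [-0.5,-0.242,0.312,0.005,0.3]
    - [-0.5,-0.242,0.312,0.005,0.3]
    - [-0.5,-0.242,0.312,0.005,0.3]
  grip_force: 20

```text
t: 26.15
ee_pos: [0.4456, -0.2542, 0.2088]
ee_rot: [-0.001, 0.989, 0.149, -0.001]
force: [0.1, 0.7, -0.4]
opening: 0.751
gripper_force: 0.0
```

```bash
python3 - <<'E'
from h import *
d=cap('side'); cv2.imwrite('pics/s8.png',d['image'][:,:,::-1])
im=d['image'].astype(int);g=(im[...,1]>1.4*im[...,0])&(im[...,1]>1.2*im[...,2])
old=cv2.imread('pics/side0.png')[:,:,::-1].astype(int);g0=(old[...,1]>1.4*old[...,0])&(old[...,1]>1.2*old[...,2])
for m in(g0,g):
    n,l,s,c=cv2.connectedComponentsWithStats(m[:200].astype('uint8'))
    for i in range(1,n):
        if s[i,4]>25: print(s[i],c[i])
    print()
plan((.564,-.409,.2,.3),(.564,-.409,.042,.3))
E
```

```text
[383 125  14  15 153] [388.88235294 132.62745098]

[383 125  14  15 154] [388.92857143 132.5974026 ]

now [ 0.4458 -0.2528  0.2092] psi 0.301 q [-0.67  0.03  1.61  0.    1.5   0.6 ] F [-0.   1.1  0.3] t 26.2 open 0.749
[0.0666 0.1842 0.0086] 0.001
[0.0669 0.1845 0.1666] 0.001
```

>>> carry_out:
  moves:
    - [-0.5,0.022,0.06,0,0]
    - [-0.5,0.045,0.12,0,0]
    - [-0.5,0.067,0.1845,0,0]
    - [-0.5,0.067,0.1845,0.02,0]
    - [-0.5,0.067,0.1845,0.07,0]
    - [-0.5,0.067,0.1845,0.12,0]
    - [-0.5,0.067,0.1845,0.165,0]
    - [-0.5,0.067,0.1845,0.165,0]

```text
t: 27.2
ee_pos: [0.5638, -0.4056, 0.042]
ee_rot: [-0.003, 0.988, 0.151, -0.002]
force: [-0.3, 0.4, -0.1]
opening: 0.748
gripper_force: 0.0
```

>>> carry_out:
  moves:
    - [1,0,0,0,0]
    - [1,0,0,0,0]
    - [1,0,0,0,0]
    - [-0.5,0,0,0,0]
    - [-0.5,0,0,0,0]
    - [-0.5,0,0,0,0]
    - [-0.5,0,0,-0.05,0]
    - [-0.5,0,0,-0.05,0]

```text
t: 28.2
ee_pos: [0.5666, -0.4098, 0.1]
ee_rot: [0.002, 0.989, 0.151, 0.002]
force: [0.5, 0.6, -0.8]
opening: 0.75
gripper_force: 0.0
```

>>> carry_out:
  moves:
    - [-0.5,0,0,0,-0.18]
    - [-0.5,0,0,0,-0.36]
    - [-0.5,0,0,0,-0.54]
    - [-0.5,0,0,0,-0.72]
    - [-0.5,0,0,0,-0.9]
    - [-0.5,0,0,0,-1.08]
    - [-0.5,0,0,0,-1.26]
    - [-0.5,0,0,0,-1.35]

```text
t: 29.2
ee_pos: [0.5653, -0.4085, 0.0953]
ee_rot: [-0.0, 0.676, 0.737, 0.0]
force: [0.3, -0.2, -0.5]
opening: 0.752
gripper_force: 0.0
```

```bash
python3 - <<'E'
from h import *
plan((.564,-.409,.042,1.65))
d=cap('side')
im=d['image'].astype(int);g=(im[...,1]>1.4*im[...,0])&(im[...,1]>1.2*im[...,2])
n,l,s,c=cv2.connectedComponentsWithStats(g[:200].astype('uint8'))
for i in range(1,n):
        if s[i,4]>25: print(s[i],c[i])
E
```

```text
now [ 0.5653 -0.4085  0.0953] psi 1.657 q [-0.74  0.47  1.3   0.    1.37 -0.82] F [ 0.3 -0.2 -0.5] t 29.2 open 0.752
[-0.0004 -0.0013  0.0533] 0.007
[383 125  14  15 154] [388.99350649 132.53246753]
```

>>> carry_out:
  moves:
    - [-0.5,0,0,0.025,0]
    - [-0.5,0,0,0.053,0]
    - [-0.5,0,0,0.053,0]
    - [-0.5,0,0,0.053,0]
    - [1,0,0,0.053,0]
    - [1,0,0,0.053,0]
    - [1,0,0,0.053,0]
    - [1,0,0,0.053,0]
  grip_force: 30

```text
t: 30.25
ee_pos: [0.5656, -0.4091, 0.0442]
ee_rot: [0.001, 0.678, 0.735, -0.0]
force: [-2.0, -0.0, 6.1]
opening: 0.513
gripper_force: 29.3
```

>>> carry_out:
  moves:
    - [1,0,0,-0.06,0]
    - [1,0,0,-0.12,0]
    - [1,0,0,-0.16,0]
    - [1,0,0,-0.165,0]
  grip_force: 35

```text
t: 30.75
ee_pos: [0.5661, -0.4092, 0.212]
ee_rot: [0.003, 0.678, 0.735, 0.0]
force: [-0.3, -0.4, -1.5]
opening: 0.512
gripper_force: 36.2
```

```bash
python3 - <<'E'
from h import *
plan((.5202,.2483,.2,1.649))
E
```

```text
now [ 0.5661 -0.4092  0.212 ] psi 1.652 q [-0.74  0.41  1.14  0.    1.58 -0.82] F [-0.3 -0.4 -1.5] t 30.75 open 0.512
[0.6591 0.0078 0.0093] 0.003
```

>>> carry_out:
  moves:
    - [1,0.05,0,0,0]
    - [1,0.11,0.001,0,0]
    - [1,0.17,0.002,0,0]
    - [1,0.23,0.003,0,0]
    - [1,0.29,0.004,0,0]
    - [1,0.35,0.005,0,0]
    - [1,0.41,0.006,0,0]
    - [1,0.47,0.007,0,0]

```text
t: 31.75
ee_pos: [0.5332, 0.0623, 0.2071]
ee_rot: [-0.0, 0.678, 0.735, -0.0]
force: [1.3, -0.6, -1.0]
opening: 0.507
gripper_force: 36.2
```

```bash
python3 - <<'E'
from h import *
plan((.5202,.2483,.2,1.649))
E
```

```text
now [0.5332 0.0623 0.2071] psi 1.652 q [-0.03  0.08  1.56  0.    1.5  -0.11] F [ 1.3 -0.6 -1. ] t 31.75 open 0.507
[0.1865 0.0022 0.0072] 0.003
```

>>> carry_out:
  moves:
    - [1,0.06,0.001,0,0]
    - [1,0.12,0.002,0,0]
    - [1,0.1865,0.002,0,0]
    - [1,0.1865,0.002,0,0]
    - [1,0.1865,0.002,0.04,0]
    - [1,0.1865,0.002,0.09,0]
    - [1,0.1865,0.002,0.115,0]
    - [1,0.1865,0.002,0.115,0]

```text
t: 32.75
ee_pos: [0.5197, 0.2454, 0.0908]
ee_rot: [-0.001, 0.678, 0.735, -0.002]
force: [0.1, 0.6, -0.8]
opening: 0.511
gripper_force: 36.2
```

```bash
python3 - <<'E'
from h import *
plan((.5202,.2483,.078,1.649))
E
```

```text
now [0.5197 0.2454 0.0908] psi 1.652 q [ 0.31  0.24  1.62 -0.    1.28  0.23] F [ 0.1  0.6 -0.8] t 32.75 open 0.511
[0.0029 0.0008 0.0128] 0.003
```

>>> carry_out:
  moves:
    - [1,0.002,0.0005,0,0]
    - [1,0.002,0.0005,0,0]
    - [1,0.002,0.0005,0,0]

```text
t: 33.12
ee_pos: [0.5214, 0.2486, 0.0937]
ee_rot: [0.0, 0.678, 0.735, 0.001]
force: [0.4, 0.6, -1.3]
opening: 0.51
gripper_force: 36.2
```

```bash
python3 - <<'E'
from h import *
plan((.5202,.2483,.078,1.649))
E
```

```text
now [0.5214 0.2486 0.0937] psi 1.653 q [0.31 0.24 1.62 0.   1.28 0.23] F [ 0.4  0.6 -1.3] t 33.12 open 0.51
[-0.0002 -0.0013  0.0157] 0.004
```

>>> carry_out:
  moves:
    - [1,0,-0.0008,0.006,0]
    - [1,0,-0.0008,0.012,0]
    - [1,0,-0.0008,0.017,0]
    - [1,0,-0.0008,0.017,0]
    - [1,0,-0.0008,0.017,0]

```text
t: 33.75
ee_pos: [0.5205, 0.2484, 0.0757]
ee_rot: [0.0, 0.678, 0.735, 0.0]
force: [3.7, 0.2, -4.0]
opening: 0.512
gripper_force: 35.4
```

```bash
python3 - <<'E'
from h import *
plan((.5202,.2483,.068,1.649))
E
```

```text
now [0.5205 0.2484 0.0757] psi 1.652 q [ 0.31  0.25  1.64 -0.    1.25  0.23] F [ 3.7  0.2 -4. ] t 33.75 open 0.512
[-0.     -0.0003  0.0077] 0.003
```

>>> carry_out:
  moves:
    - [1,0,0.0008,0.003,0]
    - [1,0,0.0008,0.006,0]
    - [1,0,0.0008,0.009,0]
    - [1,0,0.0008,0.009,0]

```text
t: 34.25
ee_pos: [0.5207, 0.2487, 0.0678]
ee_rot: [-0.0, 0.678, 0.735, -0.0]
force: [-7.5, -1.3, 15.8]
opening: 0.507
gripper_force: 33.3
```

```bash
python3 - <<'E'
from h import *
plan((.5252,.1805,.2,1.3))
E
```

```text
now [0.5207 0.2487 0.0678] psi 1.653 q [0.31 0.26 1.65 0.   1.23 0.23] F [-7.5 -1.3 15.8] t 34.25 open 0.507
[-0.0683 -0.0011 -0.1323] 0.353
```

>>> carry_out:
  moves:
    - [-0.2,0,0,0,0]
    - [-0.4,0,0,0,0]
    - [-0.4,0,0,0,0]
    - [-0.4,0,0,-0.05,0]
    - [-0.4,0,0,-0.11,0]
    - [-0.4,0,0,-0.15,0]
    - [-0.4,0,0,-0.15,0]

```text
t: 35.12
ee_pos: [0.5221, 0.2488, 0.2202]
ee_rot: [0.001, 0.678, 0.735, 0.002]
force: [0.5, -0.2, 0.2]
opening: 0.699
gripper_force: 0.0
```

```bash
python3 - <<'E'
from h import *
plan((.5252,.1805,.2,2.35))
E
```

```text
now [0.5221 0.2488 0.2202] psi 1.653 q [0.31 0.16 1.45 0.   1.53 0.23] F [ 0.5 -0.2  0.2] t 35.12 open 0.699
[-0.0683 -0.0026  0.0201] -0.697
```

>>> carry_out:
  moves:
    - [-1,-0.035,-0.001,0.01,-0.18]
    - [-1,-0.068,-0.0025,0.02,-0.36]
    - [-1,-0.068,-0.0025,0.02,-0.54]
    - [-1,-0.068,-0.0025,0.02,-0.7]
    - [-1,-0.068,-0.0025,0.02,-0.7]
    - [-1,-0.068,-0.0025,0.02,-0.7]
    - [-1,-0.068,-0.0025,0.02,-0.7]

```text
t: 36.0
ee_pos: [0.5241, 0.1806, 0.1966]
ee_rot: [-0.0, 0.385, 0.923, -0.0]
force: [-0.4, -0.3, 0.3]
opening: 0.998
gripper_force: 0.0
```

```bash
python3 - <<'E'
from h import *
d=cap('side'); b=cv2.resize(d['image'][195:325,245:385],None,fx=4.5,fy=4.5,interpolation=cv2.INTER_CUBIC);cv2.imwrite('pics/s9.png',b[:,:,::-1])
plan((.5252,.1805,.1095,2.35))
E
```

```text
now [0.5241 0.1805 0.1967] psi 2.351 q [ 0.19  0.12  1.54  0.    1.48 -0.59] F [ 0.8  0.4 -0.6] t 36.05 open 0.999
[-0.0008  0.0008  0.0872] 0.001
```

View pics/s9.png

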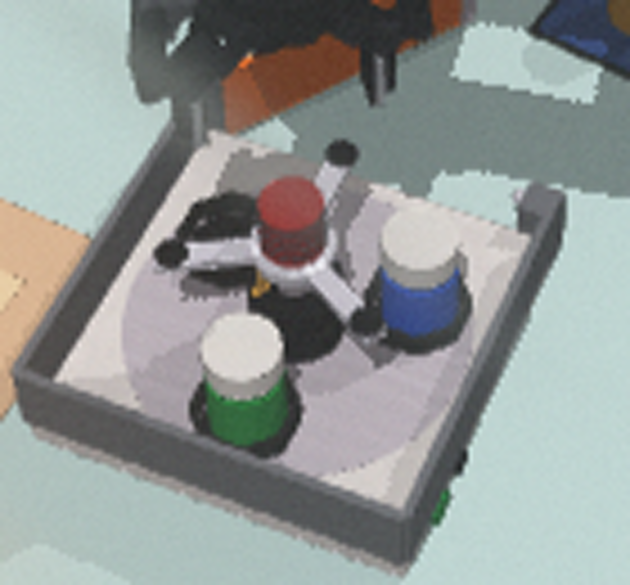

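Green and blue are both seated in their cups (crop (245,385) and (420,280)), with the sleeve at (292,205) released and down. Gripping it now.

>>> carry_out:
  moves:
    - [-1,-0.0005,0.0005,0.045,0]
    - [-1,-0.0005,0.0005,0.087,0]
    - [-1,-0.0005,0.0005,0.087,0]
    - [-1,-0.0005,0.0005,0.087,0]
    - [1,-0.0005,0.0005,0.087,0]
    - [1,-0.0005,0.0005,0.087,0]
    - [1,-0.0005,0.0005,0.087,0]
    - [1,-0.0005,0.0005,0.087,0]
  grip_force: 50

```text
t: 37.05
ee_pos: [0.525, 0.1804, 0.1107]
ee_rot: [0.0, 0.384, 0.923, 0.0]
force: [-3.3, -0.9, 8.3]
opening: 0.41
gripper_force: 49.0
```

>>> carry_out:
  moves:
    - [1,0,0,-0.008,0]
    - [1,0,0,-0.018,0]
    - [1,0,0,-0.018,0]
    - [1,0,0,-0.018,0]

```text
t: 37.55
ee_pos: [0.5248, 0.1804, 0.1274]
ee_rot: [-0.0, 0.384, 0.923, -0.0]
force: [5.3, -0.1, -12.2]
opening: 0.402
gripper_force: 51.1
```

```bash
python3 - <<'E'
from h import *
plan((.5252,.1805,.125,1.3)); o=env.get_obs();f=o['force'];p=psi();print('Fy tool',f[0]*np.sin(p)-f[1]*np.cos(p),'Fx',f[0]*np.cos(p)+f[1]*np.sin(p))
E
```

```text
now [0.5248 0.1804 0.1274] psi 2.352 q [ 0.19  0.17  1.63  0.    1.34 -0.59] F [  5.3  -0.1 -12.2] t 37.55 open 0.402
[-0.0002  0.0003  0.0024] 1.052
Fy tool 3.633372024155625 Fx -3.8013693789665197
```

Now turn back by 1.05.

>>> carry_out:
  moves:
    - [1,0,0,0,0.15]
    - [1,0,0,0,0.3]
    - [1,0,0,0,0.46]
    - [1,0,0,0,0.62]
    - [1,0,0,0,0.78]
    - [1,0,0,0,0.94]
    - [1,0,0,0,1.05]
    - [1,0,0,0,1.05]

```text
t: 38.55
ee_pos: [0.5249, 0.1803, 0.1274]
ee_rot: [-0.0, 0.796, 0.605, -0.0]
force: [5.5, -1.3, -13.1]
opening: 0.407
gripper_force: 51.2
```

```bash
python3 - <<'E'
from h import *
plan((.5252,.1805,.125,1.3)); o=env.get_obs();print(o['ft_torque'])
E
```

```text
now [0.5249 0.1803 0.1274] psi 1.301 q [ 0.19  0.17  1.63 -0.    1.34  0.46] F [  5.5  -1.3 -13.1] t 38.55 open 0.407
[0.0003 0.0003 0.0024] 0.001
[-0.14541079 -0.97020053  0.060081  ]
```

>>> carry_out:
  moves:
    - [1,0,0,0.008,0]
    - [1,0,0,0.015,0]
    - [1,0,0,0.015,0]
    - [-1,0,0,0.015,0]
    - [-1,0,0,0.015,0]
    - [-1,0,0,0.015,0]
    - [-1,0,0,-0.04,0]
    - [-1,0,0,-0.1,0]

```text
t: 39.55
ee_pos: [0.5243, 0.1804, 0.229]
ee_rot: [-0.0, 0.795, 0.606, -0.001]
force: [0.6, -0.2, -0.3]
opening: 1.002
gripper_force: 0.0
```

```bash
python3 - <<'E'
from h import *
A=np.array([.5252,.1805]);yaw=.078;Rm=np.array([[np.cos(yaw),-np.sin(yaw)],[np.sin(yaw),np.cos(yaw)]])
H=A+Rm@[.109,-.117]; print('hinge',H)
# gate angle, camera-bias-corrected from both views
d=cap('side');c=cap('top')
for tip in (ray(c,225+517/4-.4,160+167/4-.4,.066)[:2]+[0,.005], ray(d,235+457/4-.4-1.2,175+42/4-.4-1.3,.066)[:2]):
    v=Rm.T@(tip-H); print(tip,np.hypot(*v),np.arctan2(-v[1],-v[0]))
for a in (1.1,.97,.6,.3,.1,0,-.03):
    p=H+Rm@(.150*np.array([-np.cos(a),-np.sin(a)])+.0*np.array([1,0])); n=Rm@np.array([np.sin(a),-np.cos(a)]) # outward: growing a
    print(a,'push',p.round(4),'n',n.round(3),'tcp@12mm',(p+.012*n).round(4))
plan()
E
```

```text
hinge [0.64298534 0.07234912]
[ 0.55343083 -0.08565704] 0.18162035752837113 0.9771625894412775
[ 0.5527027  -0.08873136] 0.18465610107500663 0.9819414788925355
1.1 push [ 0.5856 -0.0662] n [ 0.924 -0.383] tcp@12mm [ 0.5967 -0.0708]
0.97 push [ 0.5681 -0.0576] n [ 0.866 -0.499] tcp@12mm [ 0.5785 -0.0636]
0.6 push [ 0.5262 -0.0217] n [ 0.627 -0.779] tcp@12mm [ 0.5337 -0.0311]
0.3 push [0.5036 0.017 ] n [ 0.369 -0.929] tcp@12mm [0.508  0.0058]
0.1 push [0.4954 0.0458] n [ 0.177 -0.984] tcp@12mm [0.4975 0.034 ]
0 push [0.4934 0.0607] n [ 0.078 -0.997] tcp@12mm [0.4944 0.0487]
-0.03 push [0.4932 0.0652] n [ 0.048 -0.999] tcp@12mm [0.4937 0.0532]
now [0.5266 0.1809 0.2347] psi 1.303 q [0.19 0.11 1.48 0.   1.55 0.46] F [-0.   0.7 -0.9] t 39.65 open 1.001
```

```bash
python3 - <<'E'
from h import *
plan((.607,-.08,.2,2.6))
E
```

```text
now [0.5266 0.1809 0.2347] psi 1.303 q [0.19 0.11 1.48 0.   1.55 0.46] F [-0.   0.7 -0.9] t 39.65 open 1.001
[-0.2305  0.1464  0.035 ] -1.297
```

>>> carry_out:
  moves:
    - [1,-0.04,0.025,0,-0.18]
    - [1,-0.08,0.05,0,-0.36]
    - [1,-0.12,0.075,0.01,-0.54]
    - [1,-0.16,0.1,0.02,-0.72]
    - [1,-0.2,0.125,0.03,-0.9]
    - [1,-0.2305,0.146,0.035,-1.08]
    - [1,-0.2305,0.146,0.035,-1.26]
    - [1,-0.2305,0.146,0.035,-1.3]
  grip_force: 20

```text
t: 40.65
ee_pos: [0.6045, -0.081, 0.1927]
ee_rot: [-0.0, 0.265, 0.964, 0.0]
force: [-0.3, -0.1, 0.7]
opening: -0.001
gripper_force: 0.0
```

```bash
python3 - <<'E'
from h import *
d=cap('side')['image']; cv2.imwrite('pics/sA.png',d[:,:,::-1]); o=cv2.imread('pics/side0.png')[:,:,::-1]
def red(i):
    i=i.astype(int); m=(i[...,0]>1.6*i[...,1])&(i[...,0]>1.6*i[...,2]); m[:225]=0;m[265:]=0;m[:,:295]=0;m[:,330:]=0
    y,x=np.nonzero(m); return len(x),x.mean(),y.mean(),y.min(),y.max()
for n,i in(('old',o),('now',d)): print(n,red(i))
p=cv2.imread('pics/s9.png')
# arm-end pad positions: black-pad templates from the start, matched now
for u,v in((294,231),(337,245),(298,269)):
    t=o[v-7:v+8,u-7:u+8]; s=d[v-13:v+14,u-13:u+14]
    r=cv2.matchTemplate(s,t,cv2.TM_CCOEFF_NORMED); _,mx,_,l=cv2.minMaxLoc(r); print((u,v),round(mx,2),np.array(l)-6)
plan((.607,-.08,.03,2.6))
b=cv2.resize(d[195:325,245:385],None,fx=4.5,fy=4.5,interpolation=cv2.INTER_CUBIC);cv2.imwrite('pics/sB.png',b[:,:,::-1])
E
```

```text
old (119, np.float64(308.7310924369748), np.float64(241.58823529411765), np.int64(235), np.int64(253))
now (90, np.float64(307.6333333333333), np.float64(242.27777777777777), np.int64(235), np.int64(253))
(294, 231) 1.0 [0 0]
(337, 245) 0.69 [0 0]
(298, 269) 0.64 [0 0]
now [ 0.6045 -0.0808  0.1928] psi 2.606 q [-0.26  0.24  1.41  0.    1.49 -1.29] F [ 1.1  0.2 -0. ] t 40.7 open 0.001
[-0.0018  0.0019  0.1628] 0.006
```

View pics/sB.png

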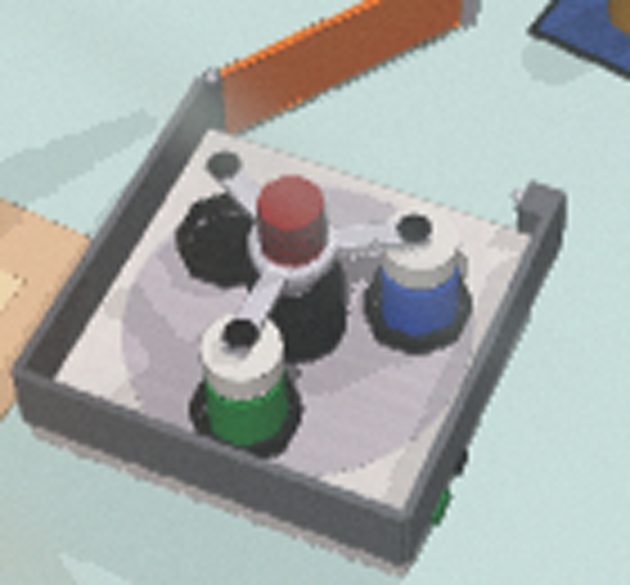

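The last view shows the sleeve locked and down: arm pads on green lid (240,333), blue lid (413,228) and over the empty cup (223,163). Now the gate.

>>> carry_out:
  moves:
    - [1,0,0.002,0.05,0]
    - [1,0,0.002,0.11,0]
    - [1,0,0.002,0.158,0]
    - [1,0,0.002,0.158,0]
    - [1,0,0.002,0.158,0]

```text
t: 41.32
ee_pos: [0.6066, -0.0789, 0.0371]
ee_rot: [0.001, 0.266, 0.964, 0.0]
force: [-0.4, 0.1, 1.3]
opening: -0.001
gripper_force: 0.0
```

```bash
cat > g.py <<'E'
from h import *
A=np.array([.5252,.1805]);yaw=.078;Rm=np.array([[np.cos(yaw),-np.sin(yaw)],[np.sin(yaw),np.cos(yaw)]])
H=A+Rm@[.109,-.117]
def G(a,off=.013,r=.15):
    p=H+Rm@(r*np.array([-np.cos(a),-np.sin(a)])); n=Rm@np.array([np.sin(a),-np.cos(a)])
    return (*(p+off*n),.034,np.arctan2(n[1],n[0])+np.pi)
def where():
    v=Rm.T@(np.array(env.get_obs()['ee_pos'])[:2]-H); print('gate a if touching ~',np.arctan2(-v[1],-v[0])-.013/np.hypot(*v),np.hypot(*v))
E
python3 - <<'E'
from g import *
where(); plan(*[G(a) for a in(1.0,.88,.74,.6,.46,.32,.22,.15)])
E
```

```text
gate a if touching ~ 1.1731978619582768 0.1556125759048206
now [ 0.6066 -0.0789  0.0371] psi 2.602 q [-0.26  0.36  1.59  0.    1.19 -1.29] F [-0.4  0.1  1.3] t 41.33 open -0.001
[ 0.0265 -0.0007  0.003 ] -0.047
[ 0.0445 -0.002   0.003 ] 0.073
[ 0.0656 -0.0008  0.0029] 0.213
[0.0862 0.0033 0.0029] 0.353
[0.1061 0.0102 0.0028] 0.493
[0.1248 0.0199 0.0028] 0.633
[0.1372 0.0284 0.0028] 0.733
[0.1454 0.035  0.0028] 0.803
```

>>> carry_out:
  moves:
    - [1,0.0265,-0.001,0.003,-0.047]
    - [1,0.0445,-0.002,0.003,0.073]
    - [1,0.0656,-0.001,0.003,0.213]
    - [1,0.0862,0.0033,0.003,0.353]
    - [1,0.106,0.01,0.003,0.493]
    - [1,0.125,0.02,0.003,0.633]
    - [1,0.137,0.0285,0.003,0.733]
    - [1,0.1455,0.035,0.003,0.803]

```text
t: 42.32
ee_pos: [0.4999, 0.0264, 0.0347]
ee_rot: [0.002, 0.623, 0.782, 0.001]
force: [-0.0, -0.1, -0.6]
opening: -0.001
gripper_force: 0.2
```

```bash
python3 - <<'E'
from g import *
where(); plan(*[G(a) for a in(.12,.08,.05,.03,.01,0)])
E
```

```text
gate a if touching ~ 0.14631684405583056 0.150244892030735
now [0.4999 0.0264 0.0347] psi 1.797 q [-0.1   0.15  1.86  0.    1.13 -0.33] F [-0.  -0.1 -0.6] t 42.33 open -0.001
[ 0.0039 -0.0006  0.0007] 0.028
[ 0.01   -0.0008  0.0007] 0.068
[ 0.0145 -0.0009  0.0007] 0.098
[ 0.0175 -0.0008  0.0007] 0.118
[ 0.0205 -0.0007  0.0007] 0.138
[ 0.022  -0.0006  0.0007] 0.148
```

>>> carry_out:
  moves:
    - [1,0.004,-0.0005,0,0.03]
    - [1,0.009,-0.0008,0,0.07]
    - [1,0.013,-0.0008,0,0.1]
    - [1,0.017,-0.0008,0,0.12]
    - [1,0.02,-0.0007,0,0.14]
    - [1,0.022,-0.0006,0,0.148]
    - [1,0.022,-0.0006,0,0.148]

```text
t: 43.2
ee_pos: [0.4937, 0.0465, 0.0327]
ee_rot: [0.001, 0.678, 0.735, 0.0]
force: [-0.5, -9.5, 6.4]
opening: -0.0
gripper_force: 4.5
```

```bash
python3 - <<'E'
from g import *
where(); plan(G(0),G(-.02))
E
```

```text
gate a if touching ~ 0.007541782867335367 0.15145913054240373
now [0.4937 0.0465 0.0327] psi 1.652 q [-0.06  0.14  1.87 -0.    1.13 -0.14] F [-0.5 -9.5  6.4] t 43.2 open -0.0
[ 0.0011  0.0008 -0.0013] 0.003
[ 0.0041  0.0006 -0.0013] 0.023
```

>>> carry_out:
  moves:
    - [1,0.001,0,0,0]
    - [1,0.002,0,0,0]
    - [1,0.002,0,0,0]

```text
t: 43.58
ee_pos: [0.4937, 0.0468, 0.0327]
ee_rot: [0.002, 0.678, 0.735, -0.001]
force: [0.3, -27.4, 5.0]
opening: 0.001
gripper_force: 13.6
```

```bash
python3 - <<'E'
from g import *
where(); plan()
E
```

```text
gate a if touching ~ 0.00540197847458572 0.15144162512273143
now [0.4937 0.0468 0.0327] psi 1.652 q [-0.06  0.14  1.87 -0.    1.13 -0.14] F [  0.3 -27.4   5. ] t 43.58 open 0.001
```

Hard stop reached. Backing off and checking the gate from the camera.

>>> carry_out:
  moves:
    - [1,-0.02,0,0,0]
    - [1,-0.06,0,0,0]
    - [1,-0.1,0,-0.03,0]
    - [1,-0.14,0,-0.09,0]
    - [1,-0.2,0,-0.15,0]
    - [1,-0.2,0,-0.2,0]
    - [1,-0.2,0,-0.2,0]
    - [1,-0.2,0,-0.2,0]

```text
t: 44.58
ee_pos: [0.5092, -0.1502, 0.2321]
ee_rot: [0.0, 0.678, 0.735, 0.0]
force: [-0.4, 0.1, 0.0]
opening: 0.001
gripper_force: 0.0
```

```bash
python3 - <<'E'
from g import *
d=cap('side'); c=cap('top'); plan()
for k,nm,b in((c,'top',np.array([0,0])),(d,'side',np.array([1.2,1.3]))):
    i=k['image'].astype(int); m=(i[...,0]>1.35*i[...,1])&(i[...,1]>1.1*i[...,2])&(i[...,0]>60)
    for a in(0,.06):
        P=[proj(k,(*(H+Rm@(r*np.array([-np.cos(a),-np.sin(a)]))),.066))+b for r in(.02,.185)]
        print(nm,a,np.round(P,1))
    lo=np.min(P,0).astype(int)-12;hi=np.max(P,0).astype(int)+14
    y,x=np.nonzero(m[lo[1]:hi[1],lo[0]:hi[0]]); x+=lo[0];y+=lo[1]
    print(len(x), x.min(),x.max(),y.min(),y.max())
    if nm=='top' and len(x): print('line',np.polyfit(y,x,1), [np.polyval(np.polyfit(y,x,1),p[1]) for p in P])
    if nm=='side' and len(x):
        for u in range(x.min(),x.max()+1,8): print(u,y[x==u].min(),end='; ')
cv2.imwrite('pics/fin.png',d['image'][:,:,::-1])
E
```

```text
now [ 0.5086 -0.1495  0.2303] psi 1.652 q [-0.43  0.06  1.54  0.    1.54 -0.51] F [-0.4 -0.  -1.2] t 44.67 open -0.001
top 0 [[303.8 179.4]
 [306.8 230.5]]
top 0.06 [[304.1 179.3]
 [310.3 230.2]]
112 304 308 176 227
line [6.87045010e-02 2.92202251e+02] [np.float64(304.52339134945265), np.float64(308.0173482925183)]
side 0 [[298.9 214.4]
 [356.3 233.1]]
side 0.06 [[299.1 214.1]
 [357.8 230. ]]
677 294 353 213 243
294 213; 302 215; 310 217; 318 220; 326 222; 334 225; 342 228; 350 230;
```

```bash
python3 -c "
from h import *
print(order.finish_job())"
```

```text
the job is handed in; nothing more can be done
None
```

The job is handed in at about 45 s: both gold jars are upright on the mat, the blue and green fresh jars are down in cups 1 and 0, the sleeve is locked with its arms over the cups, and the gate was then pushed to its hard stop (about 0.01 rad in the images); the water cup, ink bottle and ink stone were never handled, and no verdict came back.

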